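Show which spot on the shoe needs work, and with which tool

TASK

Show a colleague the next repair, by pointing only: bring the fingertips straight over the red marker pin in the shoe sole, about 2 to 3 cm above it, and keep pointing there for two seconds; then point in the same way, for two seconds, at the brass-riveted pivot of the red-handled pincers on the green mat. Then finish with the fingertips raised well clear, at least 20 cm above the bench. Touch and move nothing, and do not bring the fingertips down over the other pins, the head of the hammer or the pivot of the scissors.

Things in the scene. Friction and masses are not known exactly. Their poses are not given: they have to be found in the camera images.
- shoe: brown leather shoe on its last, held sole up on a dark iron stand that does not move; tan sole 270 mm long and up to 85 mm wide. Origin on the bench under the middle of the shoe, x along the shoe to its toe, z up; the flat sole lies 120 mm above the bench. Three marker pins stand in the sole along its middle line, at about 80 mm to the toe, at the middle and about 80 mm to the heel.
- pin_red: Red marker pin, fixed upright in the sole: a round spool-shaped plastic head 15 mm in diameter and 16 mm tall. Origin at the foot of the pin, on the sole; z up, so its top is 16 mm above the origin. It may be the one nearest the toe, in the middle or nearest the heel.
- pin_yellow: Yellow marker pin, fixed upright in the sole: a round spool-shaped plastic head 15 mm in diameter and 16 mm tall. Origin at the foot of the pin, on the sole; z up, so its top is 16 mm above the origin. It may be the one nearest the toe, in the middle or nearest the heel.
- pin_blue: Blue marker pin, fixed upright in the sole: a round spool-shaped plastic head 15 mm in diameter and 16 mm tall. Origin at the foot of the pin, on the sole; z up, so its top is 16 mm above the origin. It may be the one nearest the toe, in the middle or nearest the heel.
- tool_mat: green mat on the bench, 300 x 360 mm, 4 mm thick, fixed; three hand tools lie side by side on it, in any order. Origin at the centre of its underside.
- pincers: pincers lying flat on the mat, 185 mm long, steel jaws and two red handles, loose. Origin on the mat, directly under the pivot; x along the tool to the jaws, z up. The pivot is a steel disc 28 mm across with a round brass rivet, its top 16 mm above the origin; handles reach 137 mm back, jaws 54 mm forward.
- hammer: hammer lying on the mat, loose: dark steel head 94 mm long and 28 mm high lying across, wooden handle 200 mm long. Origin on the mat under the middle of the head; x points away from the handle.
- scissors: steel scissors lying flat on the mat, loose, 180 mm long, 10 mm high. Origin on the mat under the pivot; x along the blades to their points.
- tin: round tin, 66 mm in diameter, 85 mm tall, standing loose on the bench beyond the gap between mat and shoe. Origin at the centre of its underside.
Things that resemble listed ones, but are neither listed nor needed, are in the scene too. Leave any purple look-alike of the scissors alone.

How it is judged:
On the way, in this order (a step that is already met when the one before it is completed fails the run):
1. point at the red pin from just above for 1.5 s: grasp point within 25 mm of it sideways and 5 to 70 mm above its top (horizontal distance between the grasp point and pin_red below 0.025 m and z of the grasp point in the frame of pin_red between 0.021 and 0.086 m), for 1.5 s.
2. point at the pivot of the pincers from just above for 1.5 s: grasp point within 25 mm of it sideways and 5 to 70 mm above its top (horizontal distance between the grasp point and pincers below 0.025 m and z of the grasp point in the frame of pincers between 0.021 and 0.086 m), for 1.5 s.
At the end, for the whole second after the job is handed in: The hand is raised, the grasp point more than 180 mm above the bench, and the pincers, hammer, scissors and tin are at rest within 8 mm of where they started (height (world z) of the grasp point above 0.18 m and distance of each of pincers, hammer, scissors, tin from where it was at the start of the episode below 0.008 m and linear speed of each of pincers, hammer, scissors, tin below 0.02 m/s); the robot touches nothing.
It fails at once if the robot touches the shoe, a pin, the mat, a tool or the tin (more than 0.3 N) (contact force between any of the fingers, the arm and shoe above 0.3 N or contact force between any of the fingers, the arm and pin_red above 0.3 N or contact force between any of the fingers, the arm and pin_yellow above 0.3 N or contact force between any of the fingers, the arm and pin_blue above 0.3 N or contact force between any of the fingers, the arm and tool_mat above 0.3 N or contact force between any of the fingers, the arm and pincers above 0.3 N or contact force between any of the fingers, the arm and hammer above 0.3 N or contact force between any of the fingers, the arm and scissors above 0.3 N or contact force between any of the fingers, the arm and tin above 0.3 N).
It fails at once if the pincers, hammer, scissors or tin is moved, lifted or carried (more than 8 mm) (distance of any of pincers, hammer, scissors, tin from where it was at the start of the episode above 0.008 m).
It fails at once if the fingertips point at a wrong pin: grasp point within 20 mm sideways and less than 60 mm above its top ((horizontal distance between the grasp point and pin_yellow below 0.02 m and z of the grasp point in the frame of pin_yellow between -0.05 and 0.076 m) or (horizontal distance between the grasp point and pin_blue below 0.02 m and z of the grasp point in the frame of pin_blue between -0.05 and 0.076 m)).
It fails at once if the fingertips point at the hammer's head or the scissors' pivot: grasp point within 20 mm sideways and less than 60 mm above it ((horizontal distance between the grasp point and hammer below 0.02 m and z of the grasp point in the frame of hammer between -0.05 and 0.088 m) or (horizontal distance between the grasp point and scissors below 0.02 m and z of the grasp point in the frame of scissors between -0.05 and 0.07 m)).
It also fails if it takes over 48 s, if anything falls off the work surface, if the arm or the gripper's body presses on something with over 40 N, if the wrist force passes 120 N, or if a joint passes its speed limit or range.

ROBOT

A 7-joint arm with a two-finger parallel gripper is mounted at the origin on the work surface. World frame = base frame: x ahead of the robot, y to its left, z up, the work surface at z = 0. Lengths are in m, angles in rad, forces in N, time in s.
With the tool pointing down it reaches from about 0.4 to 0.9 m from the base axis. Payload 5.6 kg.
Tool frame: the origin (TCP) lies midway between the tips of the shut fingers; the grasp point (between the pads) lies 19 mm behind it; z points along the fingers, y is the direction in which the jaws open and shut (so a half turn about z gives the same grasp; the last joint's range is limited). The gripper opens to 92 mm and grips with 3 to 60 N. Pads are 20 mm wide; open, the fingers measure 128 mm over their backs; the gripper's body (75 mm by 189 mm) begins 69 mm behind the grasp point.
Start: joints at [1.08, 0.468, -0.012, 1.603, 0.006, 1.071, -0.056], TCP at [0.281, -0.586, 0.215] pointing down, gripper open.
Joint ranges: [-2.53, 2.53], [-0.31, 2.02], [-1.57, 1.55], [0.28, 2.44], [-1.29, 4.43], [0.15, 1.84], [-2.92, 2.92]. Speed limits (rad/s): [2.57, 2.57, 3.14, 3.14, 3.14, 3.14, 3.14].

INTERFACE

Orientations are given as a unit quaternion [x, y, z, w].
In Python, from bench import ctrl gives the robot as it stands. The module is installed in compiled form; this text tells all that it offers.
- The arm moves only by the tool play_rows, never from a script. Its argument "increments" is a list of rows, each an object with "jaw": the opening, from 0 (shut) to 1 (fully open); "travel": the shift along the tool's x, y, z in mm, a list of three; "turn": the turn about the tool's z in degrees. A call has 1 to 12 rows; each row is the pose to reach, as a shift and turn from the pose measured when the call began, along the tool's axes at that moment; what a row does not reach only later rows make up. A row lasts 1/10 s, in which the tool goes at most 50 mm and 8.59 degrees, less where a joint would pass 70% of its speed; a pose out of reach is approached as far as the arm can. A call with a gripper value outside its range is refused whole. The fingers move at their own pace and stop on an object; "grip_force" is the grip in N (left out, the last holds). Time passes only in rows, so rows that repeat a pose let the fingers close. It gives the time, the measured TCP pose, the force and the opening at its end, in the units of the state.
- ctrl.get_state(): the state, without advancing time (a new reading comes with each control period).
- ctrl.grab_frame(name): name is "scene" or "top"; returns the picture (384x512x3 uint8, red, green, blue); there is no depth.
- ctrl.calibration(name): a dict with "fx", "fy", "cx", "cy" (pixels), "rvec" (rotation vector, rad) and "tvec" (3), from world to camera coordinates, as OpenCV has them. Camera axes: x right, y down, z forward; pixel columns grow to the right and rows downward; lengths in m; the calibration is good to about 2 mm. A picture is of the moment at which its call begins. calibration takes no time and is no camera call.
- ctrl.job_done(): hands the job in, once; it reports no verdict.
The state is a dict: "time": time; "joint_pos": joint angles; "joint_velocities": joint speeds; "effort": joint torques, N m; "tool_pos": TCP position; "tcp_rot": TCP orientation; "contact_force": force on the tool from outside, world axes, zero at the start; "wrist_torque": the same for the moment, N m; "gripper_width": finger opening in m.
Only numpy, scipy, OpenCV 4.12 (cv2) and the standard library are available. Lean on these libraries where they do the work, as an engineer would, in place of code of your own. Each camera call takes 0.05 s, during which the arm holds its last target.

## Working session

There is one attempt and no reset: what is moved stays moved. The work goes in short steps, Python scripts to look and compute and a tool call to move; the robot and the scene stay as the last step left them, time stands still between calls to the robot, and variables do not carry over. Pictures are saved under pics/ and viewed, and the job is handed in when it is done.

Besides the shell and the picture viewer there is one more tool, called as name([rows], argument=value, ...), one row to a line, values as JSON. play_rows: Moves the arm, as the interface text tells. Its arguments: {"type":"object","properties":{"increments":{"type":"array"},"grip_force":{"type":"number"}},"required":["increments"]}

```bash
mkdir -p pics
python3 - <<'E'
from bench import ctrl
import cv2
for n in("scene","top"):
    f=ctrl.grab_frame(n); cv2.imwrite(f"pics/{n}0.png",f[:,:,::-1]); print(n,ctrl.calibration(n))
s=ctrl.get_state(); print(s)
E
```

```text
scene {'fx': 350.27881312446254, 'fy': 350.27881312446254, 'cx': 257.69103734314126, 'cy': 195.45057602162947, 'rvec': array([ 1.26659171,  2.33544355, -0.89745023]), 'tvec': array([ 0.35957036, -0.29165604,  1.21549746])}
top {'fx': 491.2265889631299, 'fy': 491.2265889631299, 'cx': 255.88308581204382, 'cy': 193.6963241328561, 'rvec': array([ 2.15860239, -2.14822628,  0.18471042]), 'tvec': array([-0.03604799,  0.61971237,  1.11256945])}
{'time': 0.1, 'joint_pos': array([ 1.08002075,  0.46826754, -0.01157509,  1.6035145 ,  0.00599785,
        1.0713744 , -0.05626864]), 'joint_velocities': array([-0.0005577 , -0.00183428, -0.00070071, -0.00033903, -0.00015446,
       -0.00138728,  0.00032934]), 'effort': array([ 3.42406856e-04, -5.21649420e+01, -1.26687193e-02, -2.44367552e+01,
       -5.67839015e-02,  1.40376177e-02,  7.83292126e-05]), 'tool_pos': array([ 0.28113031, -0.58549704,  0.21375662]), 'tcp_rot': array([ 9.75047906e-01,  2.21993235e-01, -2.29021349e-04, -7.29792594e-04]), 'contact_force': array([0.16803027, 0.43440814, 0.29182674]), 'wrist_torque': array([ 0.0023879 ,  0.02573876, -0.01180153]), 'gripper_width': 0.09193741783776517}
```

View pics/scene0.png

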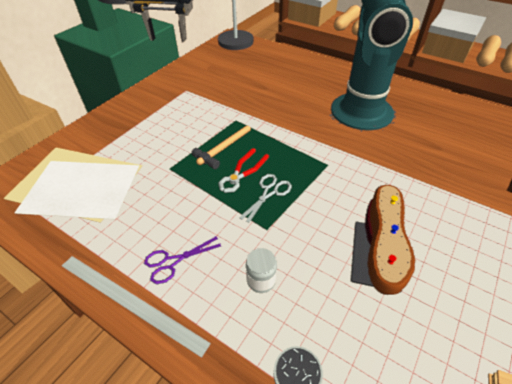

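View pics/top0.png

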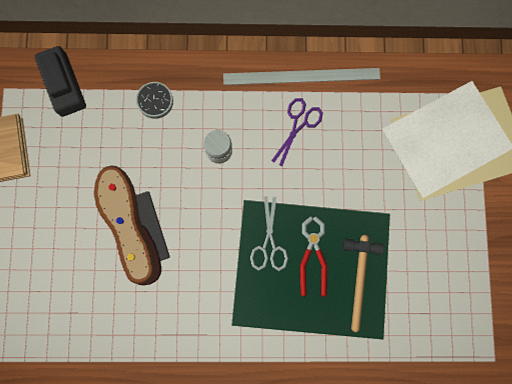

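The scene view has the pins at red (393,260), blue (395,229) and yellow (395,201), with the pincers' pivot near (235,178). In the top view, red is at (112,187), blue (120,221), yellow (130,257) and the pincers' pivot (314,239).

Things that could be mistaken for the red pin are the blue and yellow pins. For the pivot, they are the scissors pivot at top (270,235), the hammer head at (363,246) and the purple scissors at (293,135). I choose by the red colour and by the brass rivet with red handles, then triangulate.

```bash
cat > h.py <<'E'
import cv2,numpy as np
from bench import ctrl
def P(n):
    c=ctrl.calibration(n);K=np.array([[c['fx'],0,c['cx']],[0,c['fy'],c['cy']],[0,0,1]]);R=cv2.Rodrigues(c['rvec'])[0]
    return K,R,c['tvec'].reshape(3)
def tri(a,b):
    M=[(lambda K,R,t:K@np.c_[R,t])(*P(n)) for n in("scene","top")]
    X=cv2.triangulatePoints(M[0],M[1],np.array(a,float).reshape(2,1),np.array(b,float).reshape(2,1)).ravel();X=X[:3]/X[3]
    e=[]
    for m,p in zip(M,(a,b)):
        q=m@np.r_[X,1];e.append(np.round(q[:2]/q[2]-p,1))
    return X,e
def ray(n,p,z):
    K,R,t=P(n);d=R.T@np.linalg.solve(K,[p[0],p[1],1]);o=-R.T@t
    return o+d*(z-o[2])/d[2]
E
python3 - <<'E'
from h import *
rng={'red':[((0,150,90),(6,255,255)),((174,150,90),(180,255,255))],'yellow':[((22,150,120),(32,255,255))],'blue':[((112,150,60),(125,255,255))],'brass':[((14,90,120),(24,255,255))]}
win={'scene':{'pin':(360,180,420,300),'brass':(222,165,250,195)},'top':{'pin':(90,160,165,285),'brass':(300,225,330,250)}}
C={}
for n in('scene','top'):
    im=cv2.imread(f'pics/{n}0.png');hsv=cv2.cvtColor(im,cv2.COLOR_BGR2HSV)
    for k,rs in rng.items():
        m=sum(cv2.inRange(hsv,np.array(a),np.array(b)) for a,b in rs)
        x0,y0,x1,y1=win[n]['brass' if k=='brass' else 'pin']
        _,_,st,ce=cv2.connectedComponentsWithStats(m[y0:y1,x0:x1].copy())
        o=sorted([(s[4],tuple(np.round(c+[x0,y0],1))) for s,c in zip(st[1:],ce[1:])],reverse=True)[:3]
        print(n,k,o); C[n,k]=o[0][1] if o else None
for k in rng:
    if C['scene',k] and C['top',k]:print(k,tri(C['scene',k],C['top',k]))
print('red top ray',ray('top',C['top','red'],.13),'brass',ray('top',C['top','brass'],.02),ray('scene',C['scene','brass'],.02))
for nm,p,z in(('sciss',(270,235),.012),('hammer',(363,246),.03),('tin',(217,137),.085),('jaw',(313,220),.012)):print(nm,ray('top',p,z))
s,t=[cv2.imread(f'pics/{n}0.png') for n in('scene','top')]
a=[s[180:300,350:430],s[140:220,190:300],t[160:290,80:180],t[200:300,240:390]]
cv2.imwrite('pics/crop.png',np.vstack([np.hstack([cv2.resize(i,(390,290),interpolation=0) for i in a[j:j+2]]) for j in(0,2)]))
E
```

```text
scene red [(np.int32(55), (np.float64(391.5), np.float64(258.9)))]
scene yellow [(np.int32(46), (np.float64(393.8), np.float64(199.2)))]
scene blue [(np.int32(39), (np.float64(394.1), np.float64(228.4)))]
scene brass [(np.int32(33), (np.float64(233.2), np.float64(176.6)))]
top red [(np.int32(36), (np.float64(111.8), np.float64(186.8)))]
top yellow [(np.int32(36), (np.float64(130.7), np.float64(256.5)))]
top blue [(np.int32(30), (np.float64(119.5), np.float64(220.3)))]
top brass [(np.int32(56), (np.float64(313.5), np.float64(238.0)))]
red (array([0.62001954, 0.28171047, 0.13331018]), [array([0.3, 0. ]), array([ 0.1, -0. ])])
yellow (array([0.4698702 , 0.23499036, 0.1332113 ]), [array([-0., -0.]), array([-0.,  0.])])
blue (array([0.54707635, 0.26194295, 0.13334891]), [array([0.1, 0. ]), array([ 0.1, -0. ])])
brass (array([ 0.51778683, -0.17159609,  0.02245624]), [array([0.2, 0. ]), array([ 0.1, -0.1])])
red top ray [0.6204997  0.28286971 0.13      ] brass [ 0.51777394 -0.17166667  0.02      ] [ 0.51611106 -0.17372935  0.02      ]
sciss [ 0.52498038 -0.06805589  0.012     ]
hammer [ 0.49879212 -0.28756448  0.03      ]
tin [0.74644841 0.05832673 0.085     ]
jaw [ 0.56169339 -0.17218937  0.012     ]
```

View pics/crop.png

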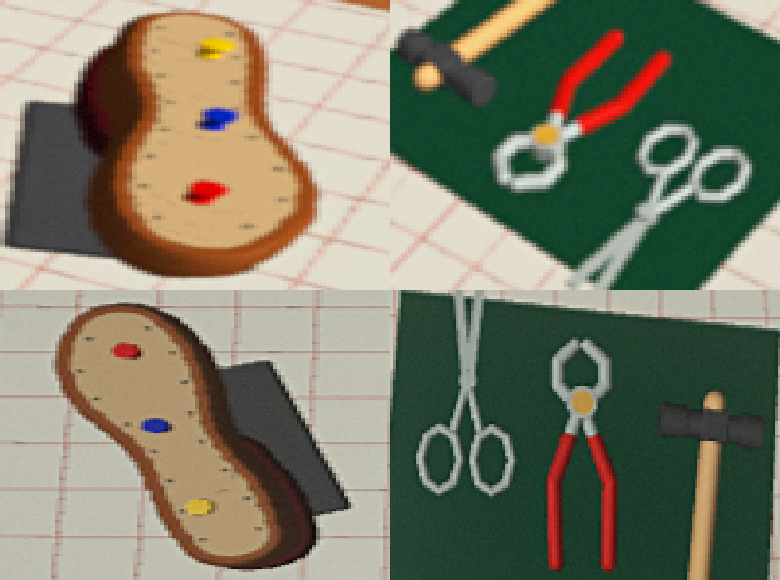

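The crops confirm the choices: the red pin is the toe-side one, at (0.620, 0.282) with its top near 0.136. The brass rivet with the red handles is at (0.517, -0.172) with its top near 0.02. First I raise the arm, shut the jaws and go halfway, high up.

play_rows([
  {"jaw": 0, "travel": [0, 0, -15], "turn": 0},
  {"jaw": 0, "travel": [10, -10, -40], "turn": 0},
  {"jaw": 0, "travel": [30, -28, -65], "turn": 0},
  {"jaw": 0, "travel": [60, -56, -80], "turn": 0},
  {"jaw": 0, "travel": [92, -86, -90], "turn": 0},
  {"jaw": 0, "travel": [125, -117, -90], "turn": 0},
  {"jaw": 0, "travel": [158, -148, -90], "turn": 0},
  {"jaw": 0, "travel": [190, -178, -90], "turn": 0},
  {"jaw": 0, "travel": [222, -208, -90], "turn": 0},
  {"jaw": 0, "travel": [250, -234, -90], "turn": 0},
  {"jaw": 0, "travel": [268, -251, -90], "turn": 0},
  {"jaw": 0, "travel": [275, -258, -90], "turn": 0},
])

```text
time: 1.3
tool_pos: [0.4185, -0.2315, 0.3053]
tcp_rot: [0.975, 0.224, 0.0, -0.0]
contact_force: [1.0, -0.8, -0.3]
gripper_width: 0.0004
```

```bash
cat >> h.py <<'E'
from scipy.spatial.transform import Rotation as Ro
def go(T):
    s=ctrl.get_state();R=Ro.from_quat(s['tcp_rot']);print('t',s['time'],'tcp',s['tool_pos'].round(4),'q',s['tcp_rot'].round(4),'w',s['gripper_width'],'j',s['joint_pos'].round(2))
    print('travel mm',(1e3*R.inv().apply(np.array(T)-s['tool_pos'])).round(1))
E
python3 -c "
from h import *
go([.62,.282,.29])"
```

```text
t 1.3 tcp [ 0.4185 -0.2315  0.3053] q [ 9.746e-01  2.240e-01  4.000e-04 -4.000e-04] w 0.00041732900616493144 j [ 0.66  0.1  -0.24  1.88  0.03  1.16 -0.71]
travel mm [ 405.5 -373.9   15.8]
```

play_rows([
  {"jaw": 0, "travel": [10, -9, 0], "turn": 0},
  {"jaw": 0, "travel": [30, -28, 0], "turn": 0},
  {"jaw": 0, "travel": [60, -55, 0], "turn": 0},
  {"jaw": 0, "travel": [93, -86, 0], "turn": 0},
  {"jaw": 0, "travel": [126, -116, 0], "turn": 0},
  {"jaw": 0, "travel": [159, -147, 0], "turn": 0},
  {"jaw": 0, "travel": [192, -177, 0], "turn": 0},
  {"jaw": 0, "travel": [225, -208, 0], "turn": 0},
  {"jaw": 0, "travel": [257, -237, 0], "turn": 0},
  {"jaw": 0, "travel": [285, -263, 0], "turn": 0},
  {"jaw": 0, "travel": [303, -280, 0], "turn": 0},
  {"jaw": 0, "travel": [310, -286, 0], "turn": 0},
])

```text
time: 2.5
tool_pos: [0.573, 0.1633, 0.3054]
tcp_rot: [0.974, 0.225, 0.0, -0.001]
contact_force: [-0.2, 0.9, -0.9]
gripper_width: 0.0004
```

```bash
python3 -c "
from h import *
go([.62,.282,.29])"
```

```text
t 2.5 tcp [0.573  0.1633 0.3054] q [ 9.744e-01  2.250e-01  2.000e-04 -1.000e-03] w 0.00041489909822301527 j [ 0.07  0.35 -0.52  1.61  0.18  1.23 -1.6 ]
travel mm [ 94.3 -86.   15.7]
```

play_rows([
  {"jaw": 0, "travel": [10, -9, 0], "turn": 0},
  {"jaw": 0, "travel": [28, -26, 0], "turn": 0},
  {"jaw": 0, "travel": [50, -46, 0], "turn": 0},
  {"jaw": 0, "travel": [72, -66, 0], "turn": 0},
  {"jaw": 0, "travel": [88, -80, 10], "turn": 0},
  {"jaw": 0, "travel": [94, -86, 15], "turn": 0},
  {"jaw": 0, "travel": [94, -86, 20], "turn": 0},
  {"jaw": 0, "travel": [94, -86, 20], "turn": 0},
  {"jaw": 0, "travel": [94, -86, 20], "turn": 0},
])

```text
time: 3.4
tool_pos: [0.62, 0.2801, 0.286]
tcp_rot: [0.975, 0.224, 0.0, -0.001]
contact_force: [-1.0, 0.4, 0.3]
gripper_width: 0.0002
```

Run:
```python
from h import *
go([.62,.282,.161])
a=[ctrl.grab_frame(n)[:,:,::-1] for n in('scene','top')]
cv2.imwrite('pics/over.png',np.hstack([cv2.resize(a[0][100:320,290:500],(400,420)),cv2.resize(a[1][100:320,40:250],(400,420))]))
```

```text
t 3.4 tcp [0.62   0.2801 0.286 ] q [ 9.746e-01  2.240e-01  3.000e-04 -5.000e-04] w 0.00020284155425306382 j [-0.13  0.52 -0.51  1.41  0.26  1.27 -1.78]
travel mm [  0.7  -1.6 125. ]
```

View pics/over.png

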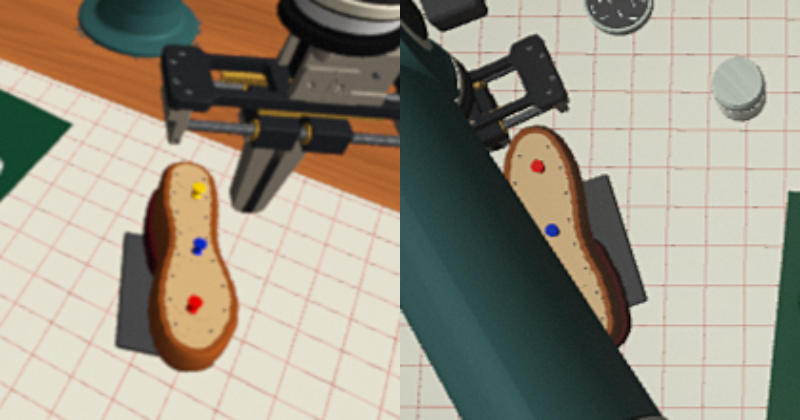

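The scene crop shows the shut fingertips at about full-frame pixel (420,208), high above the shoe. I check that against the projected TCP.

Run:
```python
from h import *
for n in('scene','top'):
    K,R,t=P(n)
    for X in([.62,.2801,.286],[.62,.282,.161]):
        q=K@(R@np.array(X)+t);print(n,X,q[:2]/q[2])
```

```text
scene [0.62, 0.2801, 0.286] [417.75718021 207.03871728]
scene [0.62, 0.282, 0.161] [396.11272365 250.99934523]
top [0.62, 0.2801, 0.286] [ 90.85609354 173.44675457]
top [0.62, 0.282, 0.161] [108.27529083 184.64929518]
```

The projection agrees with the seen tip. I descend to about 28 mm above the pin top first.

play_rows([
  {"jaw": 0, "travel": [1, -2, 10], "turn": 0},
  {"jaw": 0, "travel": [1, -2, 30], "turn": 0},
  {"jaw": 0, "travel": [1, -2, 55], "turn": 0},
  {"jaw": 0, "travel": [1, -2, 80], "turn": 0},
  {"jaw": 0, "travel": [1, -2, 100], "turn": 0},
  {"jaw": 0, "travel": [1, -2, 113], "turn": 0},
  {"jaw": 0, "travel": [1, -2, 119], "turn": 0},
  {"jaw": 0, "travel": [1, -2, 122], "turn": 0},
  {"jaw": 0, "travel": [1, -2, 122], "turn": 0},
  {"jaw": 0, "travel": [1, -2, 122], "turn": 0},
])

```text
time: 4.5
tool_pos: [0.6208, 0.2834, 0.1655]
tcp_rot: [0.975, 0.224, 0.002, -0.001]
contact_force: [-0.7, -0.2, 0.7]
gripper_width: 0.0006
```

Run:
```python
from h import *
go([.62,.282,.161])
a=[ctrl.grab_frame(n)[:,:,::-1] for n in('scene','top')]
cv2.imwrite('pics/pt1.png',np.hstack([cv2.resize(a[0][180:310,340:464],(400,420)),cv2.resize(a[1][120:300,60:230],(400,420))]))
```

```text
t 4.5 tcp [0.6208 0.2834 0.1655] q [ 9.745e-01  2.242e-01  1.500e-03 -9.000e-04] w 0.0005543491144314421 j [-0.15  0.63 -0.48  1.54  0.32  1.06 -1.83]
travel mm [-1.3  0.9  4.5]
```

View pics/pt1.png

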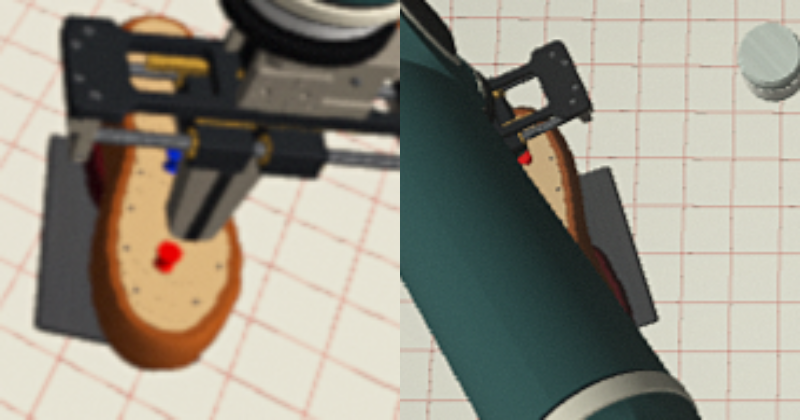

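The fingertips are just above the red pin: tip at about (400,252) and pin at (392,259), as projected for roughly 29 mm of height. I go down 4 mm and hold for more than 2 s.

play_rows([
  {"jaw": 0, "travel": [-1, 1, 3], "turn": 0},
  {"jaw": 0, "travel": [-1, 1, 4], "turn": 0},
  {"jaw": 0, "travel": [-1, 1, 4], "turn": 0},
  {"jaw": 0, "travel": [-1, 1, 4], "turn": 0},
  {"jaw": 0, "travel": [-1, 1, 4], "turn": 0},
  {"jaw": 0, "travel": [-1, 1, 4], "turn": 0},
  {"jaw": 0, "travel": [-1, 1, 4], "turn": 0},
  {"jaw": 0, "travel": [-1, 1, 4], "turn": 0},
  {"jaw": 0, "travel": [-1, 1, 4], "turn": 0},
  {"jaw": 0, "travel": [-1, 1, 4], "turn": 0},
  {"jaw": 0, "travel": [-1, 1, 4], "turn": 0},
  {"jaw": 0, "travel": [-1, 1, 4], "turn": 0},
])

```text
time: 5.8
tool_pos: [0.6203, 0.282, 0.1614]
tcp_rot: [0.975, 0.224, 0.001, -0.001]
contact_force: [0.7, -0.2, 0.1]
gripper_width: 0.0003
```

play_rows([
  {"jaw": 0, "travel": [0, 0, 0], "turn": 0},
  {"jaw": 0, "travel": [0, 0, 0], "turn": 0},
  {"jaw": 0, "travel": [0, 0, 0], "turn": 0},
  {"jaw": 0, "travel": [0, 0, 0], "turn": 0},
  {"jaw": 0, "travel": [0, 0, 0], "turn": 0},
  {"jaw": 0, "travel": [0, 0, 0], "turn": 0},
  {"jaw": 0, "travel": [0, 0, 0], "turn": 0},
  {"jaw": 0, "travel": [0, 0, 0], "turn": 0},
  {"jaw": 0, "travel": [0, 0, 0], "turn": 0},
  {"jaw": 0, "travel": [0, 0, 0], "turn": 0},
  {"jaw": 0, "travel": [0, 0, 0], "turn": 0},
  {"jaw": 0, "travel": [0, 0, 0], "turn": 0},
])

```text
time: 7.0
tool_pos: [0.6203, 0.282, 0.1614]
tcp_rot: [0.975, 0.224, 0.001, -0.001]
contact_force: [0.4, -1.0, -0.0]
gripper_width: 0.0005
```

play_rows([
  {"jaw": 0, "travel": [0, 0, -10], "turn": 0},
  {"jaw": 0, "travel": [0, 0, -30], "turn": 0},
  {"jaw": 0, "travel": [0, 0, -55], "turn": 0},
  {"jaw": 0, "travel": [0, 0, -80], "turn": 0},
  {"jaw": 0, "travel": [0, 0, -105], "turn": 0},
  {"jaw": 0, "travel": [0, 0, -120], "turn": 0},
  {"jaw": 0, "travel": [0, 0, -125], "turn": 0},
  {"jaw": 0, "travel": [0, 0, -125], "turn": 0},
  {"jaw": 0, "travel": [0, 0, -125], "turn": 0},
])

```text
time: 7.9
tool_pos: [0.6195, 0.2813, 0.2851]
tcp_rot: [0.975, 0.224, 0.0, -0.001]
contact_force: [0.2, 0.1, -0.3]
gripper_width: 0.0006
```

```bash
python3 -c "
from h import *
go([.517,-.172,.28])"
```

```text
t 7.9 tcp [0.6195 0.2813 0.2851] q [ 9.745e-01  2.242e-01  5.000e-04 -6.000e-04] w 0.0006132944021114161 j [-0.13  0.52 -0.51  1.42  0.26  1.27 -1.78]
travel mm [-290.3  363.     4.4]
```

play_rows([
  {"jaw": 0, "travel": [-8, 10, 0], "turn": 0},
  {"jaw": 0, "travel": [-26, 33, 0], "turn": 0},
  {"jaw": 0, "travel": [-52, 65, 0], "turn": 0},
  {"jaw": 0, "travel": [-80, 100, 0], "turn": 0},
  {"jaw": 0, "travel": [-108, 135, 0], "turn": 0},
  {"jaw": 0, "travel": [-136, 170, 0], "turn": 0},
  {"jaw": 0, "travel": [-164, 205, 0], "turn": 0},
  {"jaw": 0, "travel": [-192, 240, 0], "turn": 0},
  {"jaw": 0, "travel": [-220, 275, 0], "turn": 0},
  {"jaw": 0, "travel": [-244, 305, 0], "turn": 0},
  {"jaw": 0, "travel": [-262, 328, 0], "turn": 0},
  {"jaw": 0, "travel": [-272, 340, 0], "turn": 0},
])

```text
time: 9.1
tool_pos: [0.5212, -0.1475, 0.2834]
tcp_rot: [0.975, 0.222, -0.001, -0.0]
contact_force: [-0.5, 0.1, 0.3]
gripper_width: 0.0007
```

```bash
python3 -c "
from h import *
go([.517,-.172,.18])"
```

```text
t 9.1 tcp [ 0.5212 -0.1475  0.2834] q [ 9.751e-01  2.217e-01 -7.000e-04 -5.000e-04] w 0.0006563479247219208 j [ 0.55  0.25 -0.4   1.77  0.11  1.14 -1.01]
travel mm [-14.3  20.4 103.4]
```

play_rows([
  {"jaw": 0, "travel": [-6, 8, 0], "turn": 0},
  {"jaw": 0, "travel": [-12, 17, 0], "turn": 0},
  {"jaw": 0, "travel": [-14, 20, 10], "turn": 0},
  {"jaw": 0, "travel": [-14, 20, 30], "turn": 0},
  {"jaw": 0, "travel": [-14, 20, 55], "turn": 0},
  {"jaw": 0, "travel": [-14, 20, 80], "turn": 0},
  {"jaw": 0, "travel": [-14, 20, 95], "turn": 0},
  {"jaw": 0, "travel": [-14, 20, 103], "turn": 0},
  {"jaw": 0, "travel": [-14, 20, 103], "turn": 0},
  {"jaw": 0, "travel": [-14, 20, 103], "turn": 0},
])

```text
time: 10.1
tool_pos: [0.5176, -0.1712, 0.1807]
tcp_rot: [0.975, 0.222, -0.0, -0.0]
contact_force: [0.4, 0.3, 0.5]
gripper_width: 0.0006
```

Run:
```python
from h import *
go([.517,-.172,.045])
a=[ctrl.grab_frame(n)[:,:,::-1] for n in('scene','top')]
cv2.imwrite('pics/over2.png',np.hstack([cv2.resize(a[0][90:230,170:310],(400,400)),cv2.resize(a[1][170:340,230:400],(400,400))]))
```

```text
t 10.1 tcp [ 0.5176 -0.1712  0.1807] q [ 9.75e-01  2.22e-01 -4.00e-04 -4.00e-04] w 0.0006450394032137118 j [ 0.56  0.36 -0.37  1.87  0.16  0.93 -1.01]
travel mm [ -0.8   0.6 135.7]
```

View pics/over2.png

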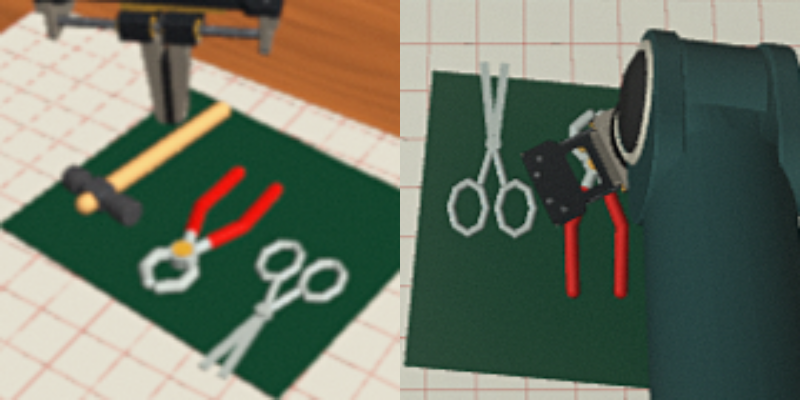

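The tip (scene about (230,131)) hangs over the brass rivet (about (234,177)) and the tools are unmoved. I descend.

play_rows([
  {"jaw": 0, "travel": [-1, 1, 10], "turn": 0},
  {"jaw": 0, "travel": [-1, 1, 30], "turn": 0},
  {"jaw": 0, "travel": [-1, 1, 55], "turn": 0},
  {"jaw": 0, "travel": [-1, 1, 80], "turn": 0},
  {"jaw": 0, "travel": [-1, 1, 100], "turn": 0},
  {"jaw": 0, "travel": [-1, 1, 115], "turn": 0},
  {"jaw": 0, "travel": [-1, 1, 124], "turn": 0},
  {"jaw": 0, "travel": [-1, 1, 130], "turn": 0},
  {"jaw": 0, "travel": [-1, 1, 133], "turn": 0},
  {"jaw": 0, "travel": [-1, 1, 133], "turn": 0},
  {"jaw": 0, "travel": [-1, 1, 133], "turn": 0},
])

```text
time: 11.3
tool_pos: [0.5178, -0.173, 0.0489]
tcp_rot: [0.975, 0.222, 0.001, 0.0]
contact_force: [0.4, -0.7, 0.5]
gripper_width: 0.0006
```

Run:
```python
from h import *
go([.517,-.172,.045])
a=[ctrl.grab_frame(n)[:,:,::-1] for n in('scene','top')]
cv2.imwrite('pics/pt2.png',np.hstack([cv2.resize(a[0][90:230,170:310],(400,400)),cv2.resize(a[1][170:340,230:400],(400,400))]))
```

```text
t 11.3 tcp [ 0.5178 -0.173   0.0489] q [9.751e-01 2.218e-01 6.000e-04 3.000e-04] w 0.00062938026214853 j [ 0.51  0.55 -0.31  1.96  0.26  0.67 -1.09]
travel mm [-0.3 -1.3  3.9]
```

View pics/pt2.png

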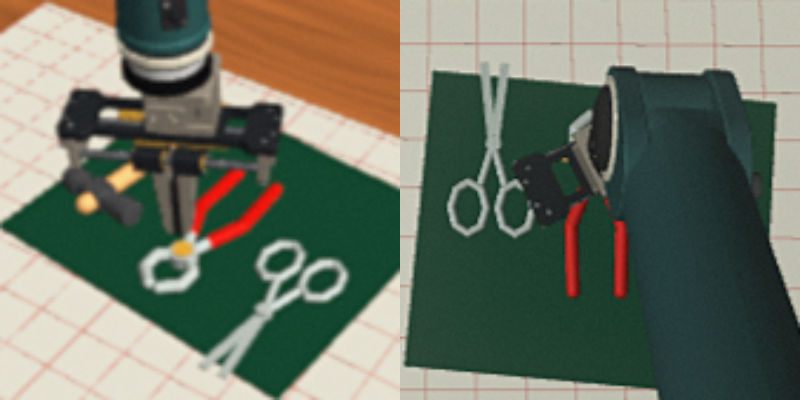

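The fingertips (scene about (233,171)) are directly over the brass rivet, about 29 mm up, and nothing has been disturbed. I trim the position, hold and then rise.

play_rows([
  {"jaw": 0, "travel": [0, -1, 2], "turn": 0},
  {"jaw": 0, "travel": [0, -1, 3], "turn": 0},
  {"jaw": 0, "travel": [0, -1, 3], "turn": 0},
  {"jaw": 0, "travel": [0, -1, 3], "turn": 0},
  {"jaw": 0, "travel": [0, -1, 3], "turn": 0},
  {"jaw": 0, "travel": [0, -1, 3], "turn": 0},
  {"jaw": 0, "travel": [0, -1, 3], "turn": 0},
  {"jaw": 0, "travel": [0, -1, 3], "turn": 0},
  {"jaw": 0, "travel": [0, -1, 3], "turn": 0},
  {"jaw": 0, "travel": [0, -1, 3], "turn": 0},
  {"jaw": 0, "travel": [0, -1, 3], "turn": 0},
  {"jaw": 0, "travel": [0, -1, 3], "turn": 0},
])

```text
time: 12.6
tool_pos: [0.5173, -0.1721, 0.0459]
tcp_rot: [0.975, 0.222, 0.001, 0.0]
contact_force: [0.0, -0.8, 0.1]
gripper_width: 0.0004
```

play_rows([
  {"jaw": 0, "travel": [0, 0, 0], "turn": 0},
  {"jaw": 0, "travel": [0, 0, 0], "turn": 0},
  {"jaw": 0, "travel": [0, 0, 0], "turn": 0},
  {"jaw": 0, "travel": [0, 0, 0], "turn": 0},
  {"jaw": 0, "travel": [0, 0, 0], "turn": 0},
  {"jaw": 0, "travel": [0, 0, 0], "turn": 0},
  {"jaw": 0, "travel": [0, 0, 0], "turn": 0},
  {"jaw": 0, "travel": [0, 0, 0], "turn": 0},
  {"jaw": 0, "travel": [0, 0, 0], "turn": 0},
  {"jaw": 0, "travel": [0, 0, 0], "turn": 0},
  {"jaw": 0, "travel": [0, 0, 0], "turn": 0},
  {"jaw": 0, "travel": [0, 0, 0], "turn": 0},
])

```text
time: 13.8
tool_pos: [0.5173, -0.1721, 0.0459]
tcp_rot: [0.975, 0.222, 0.001, 0.0]
contact_force: [0.1, 0.3, 0.0]
gripper_width: 0.0006
```

play_rows([
  {"jaw": 0, "travel": [0, 0, -10], "turn": 0},
  {"jaw": 0, "travel": [0, 0, -30], "turn": 0},
  {"jaw": 0, "travel": [0, 0, -60], "turn": 0},
  {"jaw": 0, "travel": [0, 0, -90], "turn": 0},
  {"jaw": 0, "travel": [0, 0, -120], "turn": 0},
  {"jaw": 0, "travel": [0, 0, -150], "turn": 0},
  {"jaw": 0, "travel": [0, 0, -180], "turn": 0},
  {"jaw": 0, "travel": [0, 0, -205], "turn": 0},
  {"jaw": 0, "travel": [0, 0, -220], "turn": 0},
  {"jaw": 0, "travel": [0, 0, -225], "turn": 0},
  {"jaw": 0, "travel": [0, 0, -225], "turn": 0},
  {"jaw": 0, "travel": [0, 0, -225], "turn": 0},
])

```text
time: 15.0
tool_pos: [0.5165, -0.1719, 0.2702]
tcp_rot: [0.975, 0.222, -0.0, -0.0]
contact_force: [-0.4, -0.6, -0.5]
gripper_width: 0.0004
```

Run:
```python
from h import *
go([.517,-.172,.27])
a=ctrl.grab_frame('scene')[:,:,::-1];cv2.imwrite('pics/end.png',a)
b=cv2.imread('pics/scene0.png')
d=cv2.absdiff(a,b).max(2); print('changed px: mat',(d[140:225,190:330]>60).sum(),'shoe',(d[180:300,350:430]>60).sum(),'tin',(d[245:300,240:285]>60).sum())
```

```text
t 15.0 tcp [ 0.5165 -0.1719  0.2702] q [ 9.751e-01  2.218e-01 -1.000e-04 -0.000e+00] w 0.00041668428279710134 j [ 0.59  0.27 -0.39  1.78  0.11  1.12 -0.97]
travel mm [0.4 0.3 0.2]
changed px: mat 0 shoe 0 tin 0
```

View pics/end.png

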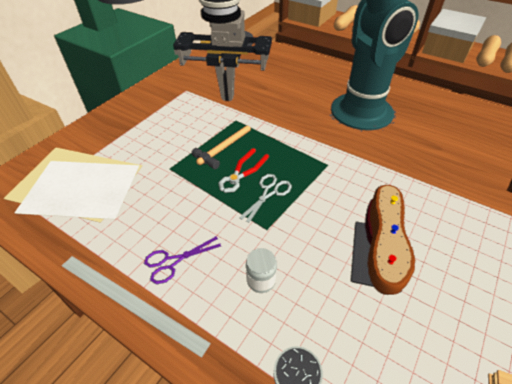

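The hand is raised (tip at about (227,98)), and the tools, tin and shoe look the same as at the start.

```bash
python3 -c "
from bench import ctrl
print(ctrl.job_done())"
```

```text
the job is handed in; nothing more can be done
None
```

I pointed with shut fingers at the red pin, then at the brass pivot of the red-handled pincers, and then raised the hand and handed the job in. It reports no verdict, so whether it passed is not confirmed.

| Target | Place (x, y) | Fingertip height above its top | Held |
|---|---|---|---|
| Red pin (toe end of the shoe) | (0.620, 0.282) | about 25 mm | about 2.4 s |
| Pincers' pivot | (0.517, -0.172) | about 26 mm | about 2.4 s |

- **Final pose:** the fingertips are 270 mm above the bench. The job was handed in about 15 s into the 48 s allowed.
- **Last checks:** a comparison of the first and last scene pictures showed no changed pixels around the mat, shoe or tin. The contact force never read above about 1 N per axis when read at the end of each move. It read that much in free air too, so these readings cannot by themselves rule out a touch at the 0.3 N limit.
- **Agreement between views:** the two camera views agreed to 0.3 pixel, and the heights measured agreed with the text to about 3 mm. No check failed.

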